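# Re-zero the titrator's selector dial and set it five clicks on

### The job

Re-zero the selector dial on the white unit and set it to position five: with closed fingertips push its orange post (do not grip it) anticlockwise, back to the zero stop, and press it there firmly with about 14 N for half a second; then push the post clockwise exactly five clicks from zero and take the fingers away. Then press the green start button fully down and let it come up. Never push the post or dial with more than 22 N, and leave the amber vial and the two beakers beside it where they stand.

Things in the scene. Friction and masses are not known exactly. Their poses are not given: they have to be found in the camera images.
- selector: White selector unit, fixed to the bench, 260 x 200 mm in plan, flat top 56 mm above the bench. Origin on the bench under its centre; x axis points from the button end to the dial end, y to the left, z up. It carries the dial and the start button; nothing on it is taller than the dial's post.
- dial_axis (a point): Point on the dial's vertical turning axis, fixed to the unit, level with the dial's upper face (71 mm above the bench). The dial is a dark disc of 120 mm diameter. Axes as selector. At dial angle q the post's bearing about this axis is 67.5 degrees minus q, anticlockwise from the unit's +x axis; a red tick marks click 0, blue ticks the others.
- dial_post (a point): Middle (half-way up) of the orange finger post that stands on the dial, turning with it: 12 mm in diameter, 37 mm tall above the dial's upper face (71 to 108 mm above the bench), 47 mm from the turning axis. This point is 89.5 mm above the bench.
- dial (a joint): Dial angle (rad), growing clockwise from above. Ten clicks 0 to 9, one every 15 degrees (0.2618 rad), click 0 at 0.0. Leaving a click takes about 3 to 7 N at the post; past half-way the dial snaps ahead of the pushing finger into the next click. The stiff zero stop (gives about 1 mm at the post) lies 0.07 rad behind click 0 (let go, the dial springs back to click 0); an end stop 0.07 rad past click 9.
- start (a joint): Green start button, travel 6 mm (0 = up, 0.006 = fully down), spring return, about 5 N fully down.
- start_top (a point): Centre of the top face of the green start button, 28 mm in diameter, on the button end of the unit, pressed straight down.
- vial_mid (a point): Middle of a loose amber vial, 22 mm in diameter, 45 mm tall, standing upright on the unit's top beside the button (leave alone).
- beaker_mid (a point): Middle of a loose glass beaker, 68 mm in diameter, 85 mm tall, on the bench to the left of the unit (leave alone).
- tall_beaker_mid (a point): Middle of a loose tall glass beaker, 54 mm in diameter, 110 mm tall, on the bench to the right of the unit (leave alone).

How it is judged (in metres and radians):
On the way, in this order (a step that is already met when the one before it is completed fails the run):
1. the post is pressed against the zero stop with at least 9 N for 0.3 s (value of joint dial below -0.03 rad and contact force between the fingers and dial above 9 N), for 0.3 s.
2. the dial rests at click five with the fingers off it (value of joint dial between 1.239 and 1.379 rad and contact force between the fingers and dial below 0.3 N), for 0.3 s.
3. the start button is pressed down (value of joint start above 0.004 m and value of joint dial between 1.239 and 1.379 rad), for 0.05 s.
At the end, for the whole second after the job is handed in: The dial rests at click five (1.309 rad, within 0.07 rad), and the start button, pressed after that, is up again (within 2 mm) (value of joint dial between 1.239 and 1.379 rad and value of joint start below 0.002 m); the robot touches nothing.
It fails at once if the fingers push on the dial or its post with more than 22 N (contact force between the fingers and dial above 22 N).
It fails at once if the vial or one of the two beakers is moved more than 20 mm (distance of any of vial_mid, beaker_mid, tall_beaker_mid from where it was at the start of the episode above 0.02 m).
It also fails if it takes over 72 s, if anything falls off the work surface, if the arm or the gripper's body presses on something with over 40 N, if the wrist force passes 120 N, or if a joint passes its speed limit or range.

### The arm

A 7-joint arm with a two-finger parallel gripper is mounted at the origin on the work surface. World frame = base frame: x ahead of the robot, y to its left, z up, the work surface at z = 0. Lengths are in mm, angles in rad, forces in N, time in s.
With the tool pointing down it reaches from about 400 to 875 mm from the base axis. Payload 4.4 kg.
Tool frame: the origin (TCP) lies midway between the tips of the shut fingers; the grasp point (between the pads) lies 19 mm behind it; z points along the fingers, y is the line along which they close (so a half turn about z gives the same grasp; the last joint's range is limited). The gripper opens to 85 mm and grips with 20 to 120 N. Pads are 22 mm wide; open, the fingers measure 114 mm over their backs; the gripper's body (76 mm by 85 mm) begins 54 mm behind the grasp point. The pads swing forward as they close: fully open they stand 13 mm farther back than shut.
Start: joints at [1.216, 0.628, 0.038, 1.517, -0.027, 0.996, -0.02], TCP at [185.149, -623.087, 231.313] pointing down, gripper open.
Joint ranges: [-3.06, 3.06], [-0.37, 2.12], [-1.25, 1.32], [0.18, 2.47], [-1.1, 4.24], [0.23, 1.98], [-2.94, 2.94]. Speed limits (rad/s): [2.57, 2.57, 3.14, 3.14, 3.14, 3.14, 3.14].

### API

Orientations are given as [roll, pitch, yaw] about the fixed x, y, z axes, in that order (R = Rz(yaw) Ry(pitch) Rx(roll)).
In Python, from cell import read_state, get_image, finish_job gives the robot as it stands.
- The arm moves only by the tool send_rows, never from a script. Its argument "series" is a list of rows, each an object of numbers: "ax", "ay", "az": the turn, a rotation vector about the tool's x, y, z in rad; "dx", "dy", "dz": the shift along the tool's x, y, z in cm; "hand": the closure, from 0 (fully open) to 1 (shut). In form: [{"ax": .., "ay": .., "az": .., "dx": .., "dy": .., "dz": .., "hand": ..}, ...]. A call has 1 to 10 rows; each row is the pose to reach, as a shift and turn from the pose commanded when the call began, along the tool's axes at that moment; what a row does not reach only later rows make up. A row lasts 1/10 s, in which the tool goes at most 50 mm and 8.59 degrees, less where a joint would pass 70% of its speed; a pose out of reach is approached as far as the arm can. A call with a gripper value outside its range is refused whole. The fingers move at their own pace and stop on an object; the grip force is fixed at half the most. Time passes only in rows, so rows that repeat a pose let the fingers close. It gives the time, the measured TCP pose, the force, the opening and the grip force at its end, in the units of the state.
- read_state(): the state, without advancing time (a new reading comes with each control period).
- get_image(name): name is "side" or "top"; returns a dict with "pixels" (384x512x3 uint8, red, green, blue), "mtx" (3x3 intrinsics, pixels), "R" (3x3) and "t" (3): a world point X has camera coordinates R X + t. Camera axes: x right, y down, z forward; pixel columns grow to the right and rows downward; lengths in mm; the calibration is good to about 2 mm. A picture is of the moment at which its call begins. There is no depth.
- finish_job(): hands the job in; it is judged then, once.
The state is a dict: "clock": time; "qpos": joint angles; "qd": joint speeds; "tau": joint torques, N m; "eef_pos": TCP position; "tool_rot": TCP orientation; "force": force on the tool from outside, world axes, zero at the start; "torque": the same for the moment, N m; "width": finger opening in mm; "gripper_force": force on a finger pad.
Only numpy, scipy, OpenCV 4.12 (cv2) and the standard library are available. Lean on these libraries where they do the work, as an engineer would, in place of code of your own. Each camera call takes 0.05 s, during which the arm holds its last target. There are 200 camera calls.

## Working session

There is one attempt and no reset: what is moved stays moved. The work goes in short steps, Python scripts to look and compute and a tool call to move; the robot and the scene stay as the last step left them, time stands still between calls to the robot, and variables do not carry over. Pictures are saved under pics/ and viewed, at most 10 in all, crops included, and the job is handed in when it is done.

Besides the shell and the picture viewer there is one more tool, called after "Request:" as name(argument=value, ...), one argument or row to a line, values as JSON. send_rows: Moves the arm, as the interface text tells. Its arguments: {"type":"object","properties":{"series":{"type":"array","items":{"type":"object","properties":{"ax":{"type":"number"},"ay":{"type":"number"},"az":{"type":"number"},"dx":{"type":"number"},"dy":{"type":"number"},"dz":{"type":"number"},"hand":{"type":"number"}}}}},"required":["series"]}

```bash
mkdir -p pics
python3 - <<'E'
from cell import *
import cv2,pickle
d={}
for n in("side","top"):
    d[n]=get_image(n); cv2.imwrite(f"pics/{n}0.png",cv2.cvtColor(d[n]["pixels"],cv2.COLOR_RGB2BGR))
    print(n,d[n]["mtx"],d[n]["R"],d[n]["t"])
pickle.dump(d,open("im0.pkl","wb"))
s=read_state();print(s)
E
```

```text
side [[435.09907305   0.         246.64574511]
 [  0.         435.09907305 196.63397901]
 [  0.           0.           1.        ]] [[ 0.93552593 -0.35267211  0.0203375 ]
 [-0.21926421 -0.62484879 -0.74932449]
 [ 0.27697372  0.69655321 -0.66189062]] [-482.75208185  199.69476671  656.37810039]
top [[398.88779574   0.         259.42651227]
 [  0.         398.88779574 199.2719565 ]
 [  0.           0.           1.        ]] [[ 0.02354714 -0.99957531 -0.01716771]
 [-0.98328592 -0.02005542 -0.18096014]
 [ 0.18053898  0.02114186 -0.98334058]] [ 29.21988008 550.02708734 895.62963469]
{'clock': 0.1, 'qpos': array([ 1.21618883,  0.62929617,  0.03843838,  1.51825702, -0.02701844,
        0.99631205, -0.02000818]), 'qd': array([ 2.87705807e-03, -1.91313900e-03, -9.59095224e-04, -3.80533698e-03,
       -1.67377588e-03,  3.36482247e-05, -1.49596132e-03]), 'tau': array([ 2.65503200e-03, -5.64525568e+01,  1.23038314e+00, -1.93971312e+01,
        1.13367004e-02,  5.43028582e-03, -2.15933392e-05]), 'eef_pos': array([ 185.00363926, -622.52857273,  230.45687519]), 'tool_rot': array([-3.13983758e+00,  7.46429404e-07,  2.88794686e-01]), 'force': array([ 0.06491183,  0.4602225 , -0.43340304]), 'torque': array([ 0.00215644, -0.02400917, -0.04697976]), 'gripper_force': 0.0, 'width': 85.37433428117684}
```

View pics/top0.png

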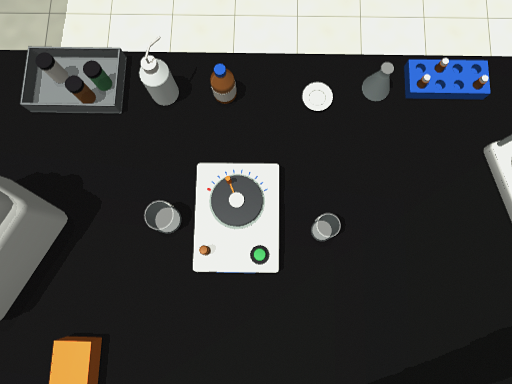

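View pics/side0.png

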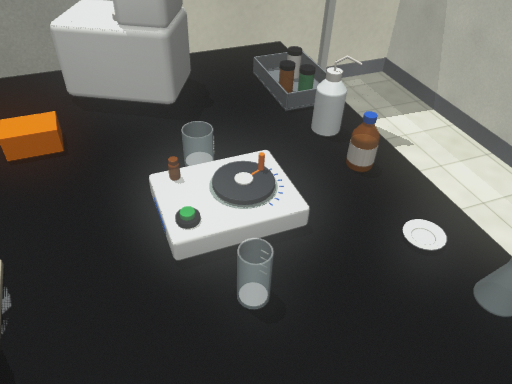

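Run:
```python
import cv2
a=cv2.imread("pics/top0.png")[156:280,186:286]
b=cv2.imread("pics/side0.png")[140:260,140:310]
a=cv2.resize(a,None,fx=4.8,fy=4.8,interpolation=cv2.INTER_CUBIC);cv2.imwrite("pics/a.png",a)
b=cv2.resize(b,None,fx=4.7,fy=4.7,interpolation=cv2.INTER_CUBIC);cv2.imwrite("pics/b.png",b)
```

```text
(no output)
```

View pics/a.png

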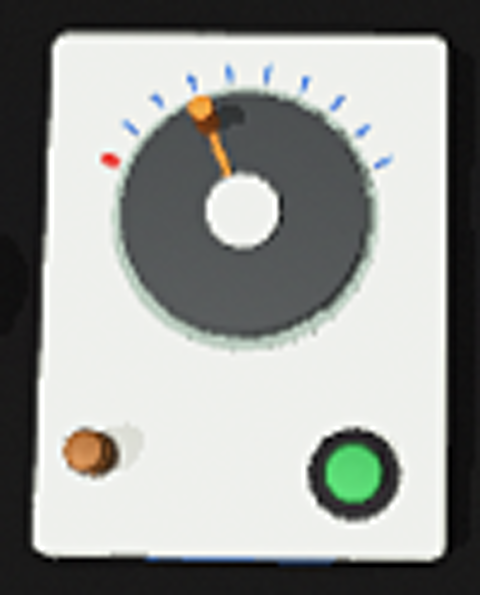

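View pics/b.png

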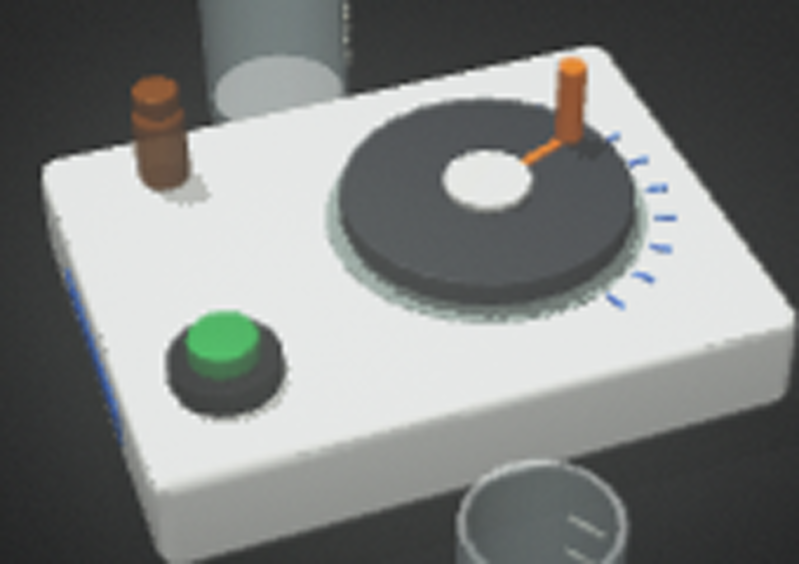

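The enlarged top crop shows the post top at (202,106), the dial centre at about (247,213), the button top at (354,473) and the vial top at about (87,450). The side crop shows the post top at (572,66), the hub at (487,180), the button at (224,337) and the vial top at (156,90).

```bash
cat > h.py <<'E'
import numpy as np,pickle
d=pickle.load(open("im0.pkl","rb"))
def plane(n,p,z):
    c=d[n]; r=c["R"].T@np.linalg.solve(c["mtx"],[p[0],p[1],1]); o=-c["R"].T@c["t"]
    return o+r*(z-o[2])/r[2]
def T(p): return (186+(p[0]+.5)/4.8-.5,156+(p[1]+.5)/4.8-.5)
def S(p): return (140+(p[0]+.5)/4.7-.5,140+(p[1]+.5)/4.7-.5)
E
python3 - <<'E'
from h import *
np.set_printoptions(precision=1,suppress=True)
for nm,z,t,s in [("hub",71,(243,210),(487,180)),("post",108,(202,106),(572,66)),("postbase",71,(210,128),(568,137)),("btn",66,(354,473),(224,337)),("vial",101,(85,448),(156,90)),
  ("c1",56,(52,33),(597,45)),("c2",56,(448,35),(795,318)),("c3",56,(447,559),(165,490)),("c4",56,(32,555),(43,163))]:
    print(nm,plane("top",T(t),z),plane("side",S(s),z))
# dial upper-face ellipse fits from edge points
import cv2
for n,f,pts in [("top",T,[(120,213),(374,213),(247,90),(247,337)])]:
    P=np.array([plane(n,f(p),71) for p in pts]);print("dial",P.mean(0),np.linalg.norm(P[0]-P[1]),np.linalg.norm(P[2]-P[3]))
P=[plane("top",T(p),56) for p in [(110,160),(131,128),(157,101),(192,82),(229,74),(268,74),(306,82),(338,102),(362,130),(383,161)]]
P=np.array(P)[:,:2]; A=np.c_[2*P,np.ones(10)];x=np.linalg.lstsq(A,(P**2).sum(1),rcond=None)[0];print("ticks centre",x[:2],np.sqrt(x[2]+x[:2]@x[:2]))
print(np.degrees(np.arctan2(*(P-x[:2]).T[::-1])))
for n,u,z in [("beaker",(163,216),85),("tall",(326,225),110)]: print(n,plane("top",u,z))
E
```

```text
hub [544.2  94.7  71. ] [545.3 100.3  71. ]
post [586.6 112.7 108. ] [586.8 115.  108. ]
postbase [584.5 112.2  71. ] [587.1 115.9  71. ]
btn [419.5  38.1  66. ] [422.2  51.   66. ]
vial [426.5 160.9 101. ] [426.4 163.3 101. ]
c1 [635.1 194.8  56. ] [632.9 192.4  56. ]
c2 [637.8  -3.5  56. ] [635.4  -1.6  56. ]
c3 [380.5  -6.8  56. ] [384.6  -7.7  56. ]
c4 [377.7 190.9  56. ] [380.2 189.4  56. ]
dial [543.   92.8  71. ] 122.95102436959176 121.40863149331359
ticks centre [544.4  94.8] 72.58119396657668
[ 68.8  53.7  38.9  23.3   8.4  -7.1 -22.4 -37.3 -52.1 -67. ]
beaker [499.7 259.1  85. ]
tall [ 484.1 -106.9  110. ]
```

Request:
send_rows(
  series=[
    {"dx":30,"dy":-28,"dz":2,"az":-0.84,"hand":1},
    {"dx":30,"dy":-28,"dz":2,"az":-0.84,"hand":1},
    {"dx":30,"dy":-28,"dz":2,"az":-0.84,"hand":1},
    {"dx":30,"dy":-28,"dz":2,"az":-0.84,"hand":1},
    {"dx":30,"dy":-28,"dz":2,"az":-0.84,"hand":1},
    {"dx":30,"dy":-28,"dz":2,"az":-0.84,"hand":1},
    {"dx":30,"dy":-28,"dz":2,"az":-0.84,"hand":1},
    {"dx":30,"dy":-28,"dz":2,"az":-0.84,"hand":1},
    {"dx":30,"dy":-28,"dz":2,"az":-0.84,"hand":1},
    {"dx":30,"dy":-28,"dz":2,"az":-0.84,"hand":1},
  ],
)

```text
invalid input at $.series[0]: expected keys ax, ay, az, dx, dy, dz, hand
```

```bash
cat >> h.py <<'E'
from scipy.spatial.transform import Rotation as Ro
AX=np.array([544.4,95.0]); YAW=np.radians(.85)
def tcp(deg,s,r=47): # world TCP for dial bearing deg (unit frame), tangential offset s (+acw), yaw=bearing+90
    a=np.radians(deg)+YAW; c,q=np.cos(a),np.sin(a)
    return AX+[c*r-q*s,q*r+c*s], a+np.pi/2
def row(p,yaw,z,P0,rot0): # shift(cm)/turn from pose P0,rot0
    R0=Ro.from_euler("xyz",rot0); dp=R0.inv().apply(np.array([*p,z])-P0)/10
    rv=(R0.inv()*Ro.from_euler("xyz",[np.pi,0,yaw])).as_rotvec()
    return np.round(np.r_[dp,rv],3)
E
python3 - <<'E'
from h import *; from cell import *
s=read_state();print(s["clock"],s["eef_pos"],s["tool_rot"],s["width"],s["qpos"],s["force"])
p,y=tcp(22.5,-27);print(p,y); print(row(p,y,150,s["eef_pos"],s["tool_rot"]))
import cv2
c=d["top"];e=d["side"]
Ps=[c["mtx"]@np.c_[c["R"],c["t"]] for c in(c,e)]
for t,q in [((354,473),(224,337)),((202,106),(572,66)),((243,210),(487,180)),((85,448),(156,90))]:
    X=cv2.triangulatePoints(*Ps,np.array(T(t)),np.array(S(q)));print((X[:3]/X[3]).T)
E
```

```text
0.1 [ 185.00363926 -622.52857273  230.45687519] [-3.13983758e+00  7.46429404e-07  2.88794686e-01] 85.37433428117684 [ 1.21618883  0.62929617  0.03843838  1.51825702 -0.02701844  0.99631205
 -0.02000818] [ 0.06491183  0.4602225  -0.43340304]
[598.25210498  88.8395788 ] 1.9783307071355725
[ 5.9873e+01 -5.6407e+01  8.1450e+00 -1.0000e-03 -1.0000e-03 -1.6900e+00]
[[419.30971735  37.85888985  78.55408637]]
[[585.92586757 112.50516504 109.95156428]]
[[543.11965089  94.31991913  76.17474137]]
[[426.13590211 160.65253849 102.94010296]]
```

Request:
send_rows(
  series=[
    {"ax":0,"ay":0,"dx":30,"dy":-28,"dz":2,"az":-0.84,"hand":1},
    {"ax":0,"ay":0,"dx":30,"dy":-28,"dz":2,"az":-0.84,"hand":1},
    {"ax":0,"ay":0,"dx":30,"dy":-28,"dz":2,"az":-0.84,"hand":1},
    {"ax":0,"ay":0,"dx":30,"dy":-28,"dz":2,"az":-0.84,"hand":1},
    {"ax":0,"ay":0,"dx":30,"dy":-28,"dz":2,"az":-0.84,"hand":1},
    {"ax":0,"ay":0,"dx":30,"dy":-28,"dz":2,"az":-0.84,"hand":1},
    {"ax":0,"ay":0,"dx":30,"dy":-28,"dz":2,"az":-0.84,"hand":1},
    {"ax":0,"ay":0,"dx":30,"dy":-28,"dz":2,"az":-0.84,"hand":1},
    {"ax":0,"ay":0,"dx":30,"dy":-28,"dz":2,"az":-0.84,"hand":1},
    {"ax":0,"ay":0,"dx":30,"dy":-28,"dz":2,"az":-0.84,"hand":1},
  ],
)

```text
clock: 1.1
eef_pos: [394.0, -267.1, 211.2]
tool_rot: [-3.141, -0.001, 1.134]
force: [-0.9, -1.0, -0.0]
width: 0.0
gripper_force: 0.0
```

Run:
```python
from h import *; from cell import *
s=read_state();print(s["clock"],s["eef_pos"],s["tool_rot"],s["width"],s["qpos"],s["force"])
p,y=tcp(22.5,-27);print(row(p,y,150,s["eef_pos"],s["tool_rot"]))
```

```text
1.1 [ 394.04382224 -267.146892    211.18806174] [-3.14123458e+00 -6.88439706e-04  1.13392385e+00] 0.013648824325755378 [ 0.69672274  0.4179903  -0.21945481  2.00650933  0.13178852  0.73075151
 -0.03966665] [-0.94483099 -0.99825755 -0.03160722]
[ 4.0891e+01  3.4430e+00  6.1460e+00 -0.0000e+00 -1.0000e-03 -8.4400e-01]
```

Request:
send_rows(
  series=[
    {"ax":0,"ay":0,"dx":40.9,"dy":3.4,"dz":4,"az":-0.844,"hand":1},
    {"ax":0,"ay":0,"dx":40.9,"dy":3.4,"dz":4,"az":-0.844,"hand":1},
    {"ax":0,"ay":0,"dx":40.9,"dy":3.4,"dz":4,"az":-0.844,"hand":1},
    {"ax":0,"ay":0,"dx":40.9,"dy":3.4,"dz":4,"az":-0.844,"hand":1},
    {"ax":0,"ay":0,"dx":40.9,"dy":3.4,"dz":4,"az":-0.844,"hand":1},
    {"ax":0,"ay":0,"dx":40.9,"dy":3.4,"dz":4,"az":-0.844,"hand":1},
    {"ax":0,"ay":0,"dx":40.9,"dy":3.4,"dz":4,"az":-0.844,"hand":1},
    {"ax":0,"ay":0,"dx":40.9,"dy":3.4,"dz":4,"az":-0.844,"hand":1},
    {"ax":0,"ay":0,"dx":40.9,"dy":3.4,"dz":6.1,"az":-0.844,"hand":1},
    {"ax":0,"ay":0,"dx":40.9,"dy":3.4,"dz":6.1,"az":-0.844,"hand":1},
  ],
)

```text
clock: 2.1
eef_pos: [598.0, 85.9, 147.5]
tool_rot: [-3.137, -0.001, 1.974]
force: [-1.0, -1.1, -0.1]
width: -0.2
gripper_force: 0.0
```

Run:
```python
from h import *; from cell import *
import cv2
s=read_state();print(s["clock"],s["eef_pos"],s["tool_rot"],s["width"],s["qpos"],s["force"])
p,y=tcp(22.5,-27);print(row(p,y,83,s["eef_pos"],s["tool_rot"]))
im=cv2.cvtColor(get_image("side")["pixels"],cv2.COLOR_RGB2BGR)[90:260,120:320]
cv2.imwrite("pics/c.png",cv2.resize(im,None,fx=3,fy=3,interpolation=cv2.INTER_CUBIC))
```

```text
2.1 [598.04395826  85.85138837 147.45323604] [-3.13743388e+00 -1.05405609e-03  1.97388578e+00] -0.2023635527480779 [ 0.05797902  0.69145201 -0.40063825  1.71950388  0.35102631  0.80666388
 -0.10355072] [-0.97186157 -1.07478361 -0.09823364]
[ 2.600e-01  1.630e-01  6.445e+00 -4.000e-03 -1.000e-03 -4.000e-03]
```

View pics/c.png

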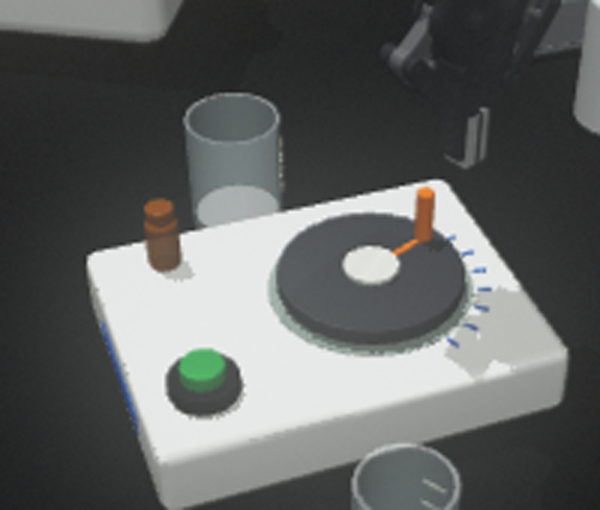

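The side view shows the closed fingers above and clear of the post: tips at about (465,160) in the crop, post top at (425,190).

Request:
send_rows(
  series=[
    {"ax":0,"ay":0,"dx":0,"dy":0,"dz":2,"az":0,"hand":1},
    {"ax":0,"ay":0,"dx":0,"dy":0,"dz":4,"az":0,"hand":1},
    {"ax":0,"ay":0,"dx":0,"dy":0,"dz":5.5,"az":0,"hand":1},
    {"ax":0,"ay":0,"dx":0,"dy":0,"dz":6.6,"az":0,"hand":1},
    {"ax":0,"ay":0,"dx":0,"dy":0,"dz":6.6,"az":0,"hand":1},
    {"ax":0,"ay":0,"dx":0,"dy":0,"dz":6.6,"az":0,"hand":1},
  ],
)

```text
clock: 2.75
eef_pos: [599.0, 85.4, 84.8]
tool_rot: [3.141, 0.0, 1.972]
force: [0.6, -0.9, 0.3]
width: -0.1
gripper_force: 0.0
```

Run:
```python
from h import *; from cell import *
s=read_state();print(s["clock"],s["eef_pos"],s["tool_rot"],s["force"])
P=s["eef_pos"];r=s["tool_rot"]
for b in np.arange(22.5,44,2): p,y=tcp(b,-18);print(b,row(p,y,P[2],P,r))
p,y=tcp(22.5,-27);print(p,y)
```

```text
2.75 [599.01646295  85.3957553   84.75638056] [3.14111546e+00 2.91265757e-04 1.97205717e+00] [ 0.60353262 -0.87675061  0.26756227]
22.5 [ 1.247  0.058 -0.     0.     0.    -0.006]
24.5 [ 1.412  0.117 -0.     0.     0.    -0.041]
26.5 [ 1.58   0.171 -0.     0.     0.    -0.076]
28.5 [ 1.749  0.218 -0.     0.     0.    -0.111]
30.5 [ 1.92   0.259 -0.     0.     0.    -0.146]
32.5 [ 2.092  0.294 -0.     0.     0.    -0.181]
34.5 [ 2.265e+00  3.240e-01 -1.000e-03  0.000e+00  0.000e+00 -2.160e-01]
36.5 [ 2.439e+00  3.470e-01 -1.000e-03  0.000e+00  0.000e+00 -2.510e-01]
38.5 [ 2.614e+00  3.640e-01 -1.000e-03  0.000e+00  0.000e+00 -2.860e-01]
40.5 [ 2.789e+00  3.750e-01 -1.000e-03  0.000e+00  0.000e+00 -3.200e-01]
42.5 [ 2.965e+00  3.800e-01 -1.000e-03  0.000e+00  0.000e+00 -3.550e-01]
[598.25210498  88.8395788 ] 1.9783307071355725
```

Request:
send_rows(
  series=[
    {"ax":0,"ay":0,"dx":0.3,"dy":0.02,"dz":0,"az":0,"hand":1},
    {"ax":0,"ay":0,"dx":0.6,"dy":0.03,"dz":0,"az":0,"hand":1},
    {"ax":0,"ay":0,"dx":0.8,"dy":0.04,"dz":0,"az":0,"hand":1},
    {"ax":0,"ay":0,"dx":0.95,"dy":0.05,"dz":0,"az":0,"hand":1},
    {"ax":0,"ay":0,"dx":1.05,"dy":0.05,"dz":0,"az":0,"hand":1},
    {"ax":0,"ay":0,"dx":1.15,"dy":0.05,"dz":0,"az":0,"hand":1},
    {"ax":0,"ay":0,"dx":1.25,"dy":0.06,"dz":0,"az":-0.01,"hand":1},
    {"ax":0,"ay":0,"dx":1.35,"dy":0.09,"dz":0,"az":-0.03,"hand":1},
    {"ax":0,"ay":0,"dx":1.45,"dy":0.13,"dz":0,"az":-0.05,"hand":1},
    {"ax":0,"ay":0,"dx":1.58,"dy":0.17,"dz":0,"az":-0.08,"hand":1},
  ],
)

```text
clock: 3.75
eef_pos: [594.3, 100.6, 84.3]
tool_rot: [-3.141, 0.001, 2.055]
force: [1.4, -2.6, -0.8]
width: -0.1
gripper_force: 1.3
```

```bash
cat > st.py <<'E'
from h import *; from cell import *
import sys
s=read_state();P=s["eef_pos"];r=s["tool_rot"]
a=np.array(P[:2]-AX);yaw=r[2];u=Ro.from_euler("z",yaw-np.pi/2).inv().apply([*a,0])
f=Ro.from_euler("z",yaw-np.pi/2).inv().apply(s["force"])
print(s["clock"],P,r,"tool bearing(unit) %.2f r %.1f s %.1f"%(np.degrees(yaw-np.pi/2-YAW),u[0],u[1]),"f rad,tan,z",f,"q7",s["qpos"][6])
if len(sys.argv)>1:
    b0,b1,db,off=map(float,sys.argv[1:5])
    for b in np.arange(b0,b1,db): p,y=tcp(b,off);print(b,row(p,y,P[2],P,r)[[0,1,5]])
E
python3 st.py 24.5 48 2 -18
```

```text
3.75 [594.27612421 100.56273591  84.30688474] [-3.14147616e+00  8.30374524e-04  2.05472691e+00] tool bearing(unit) 26.88 r 46.7 s -18.3 f rad,tan,z [ 0.05152783 -2.92293646 -0.77117127] q7 -0.11089273579867118
24.5 [-0.165 -0.052  0.041]
26.5 [-0.003  0.014  0.007]
28.5 [ 0.162  0.075 -0.028]
30.5 [ 0.329  0.131 -0.063]
32.5 [ 0.497  0.18  -0.098]
34.5 [ 0.668  0.224 -0.133]
36.5 [ 0.839  0.261 -0.168]
38.5 [ 1.012  0.293 -0.203]
40.5 [ 1.186  0.318 -0.238]
42.5 [ 1.36   0.337 -0.273]
44.5 [ 1.536  0.351 -0.308]
46.5 [ 1.711  0.358 -0.342]
```

Request:
send_rows(
  series=[
    {"ax":0,"ay":0,"dx":0.16,"dy":0.07,"dz":0,"az":-0.03,"hand":1},
    {"ax":0,"ay":0,"dx":0.33,"dy":0.13,"dz":0,"az":-0.06,"hand":1},
    {"ax":0,"ay":0,"dx":0.5,"dy":0.18,"dz":0,"az":-0.1,"hand":1},
    {"ax":0,"ay":0,"dx":0.67,"dy":0.22,"dz":0,"az":-0.13,"hand":1},
    {"ax":0,"ay":0,"dx":0.84,"dy":0.26,"dz":0,"az":-0.17,"hand":1},
    {"ax":0,"ay":0,"dx":1.01,"dy":0.29,"dz":0,"az":-0.2,"hand":1},
    {"ax":0,"ay":0,"dx":1.19,"dy":0.32,"dz":0,"az":-0.24,"hand":1},
    {"ax":0,"ay":0,"dx":1.36,"dy":0.34,"dz":0,"az":-0.27,"hand":1},
    {"ax":0,"ay":0,"dx":1.54,"dy":0.35,"dz":0,"az":-0.31,"hand":1},
    {"ax":0,"ay":0,"dx":1.71,"dy":0.36,"dz":0,"az":-0.34,"hand":1},
  ],
)

```text
clock: 4.75
eef_pos: [589.2, 118.3, 84.3]
tool_rot: [3.141, -0.0, 2.395]
force: [-0.1, 0.1, -0.8]
width: -0.1
gripper_force: 0.4
```

```bash
python3 st.py 46.5 72 2 -18
```

```text
4.75 [589.24194061 118.33368421  84.34753659] [ 3.14124234e+00 -3.62878183e-04  2.39548300e+00] tool bearing(unit) 46.40 r 47.6 s -17.1 f rad,tan,z [-0.02198344  0.10860733 -0.77196245] q7 0.11962183122247792
46.5 [-0.083 -0.054 -0.002]
48.5 [ 0.082  0.005 -0.037]
50.5 [ 0.25   0.059 -0.072]
52.5 [ 0.419  0.107 -0.106]
54.5 [ 0.589  0.149 -0.141]
56.5 [ 0.761  0.186 -0.176]
58.5 [ 0.934  0.216 -0.211]
60.5 [ 1.108  0.24  -0.246]
62.5 [ 1.283  0.258 -0.281]
64.5 [ 1.458  0.269 -0.316]
66.5 [ 1.634  0.275 -0.351]
68.5 [ 1.809  0.275 -0.386]
70.5 [ 1.985  0.268 -0.421]
```

Request:
send_rows(
  series=[
    {"ax":0,"ay":0,"dx":0.12,"dy":0.0,"dz":0,"az":-0.04,"hand":1},
    {"ax":0,"ay":0,"dx":0.25,"dy":0.06,"dz":0,"az":-0.07,"hand":1},
    {"ax":0,"ay":0,"dx":0.42,"dy":0.11,"dz":0,"az":-0.11,"hand":1},
    {"ax":0,"ay":0,"dx":0.59,"dy":0.15,"dz":0,"az":-0.14,"hand":1},
    {"ax":0,"ay":0,"dx":0.76,"dy":0.19,"dz":0,"az":-0.18,"hand":1},
    {"ax":0,"ay":0,"dx":0.93,"dy":0.22,"dz":0,"az":-0.21,"hand":1},
    {"ax":0,"ay":0,"dx":1.1,"dy":0.24,"dz":0,"az":-0.25,"hand":1},
    {"ax":0,"ay":0,"dx":1.28,"dy":0.26,"dz":0,"az":-0.28,"hand":1},
    {"ax":0,"ay":0,"dx":1.38,"dy":0.26,"dz":0,"az":-0.3,"hand":1},
    {"ax":0,"ay":0,"dx":1.38,"dy":0.26,"dz":0,"az":-0.3,"hand":1},
  ],
)

```text
clock: 5.75
eef_pos: [580.2, 129.8, 84.3]
tool_rot: [3.142, -0.001, 2.694]
force: [0.6, -0.4, -0.5]
width: 0.2
gripper_force: 0.0
```

```bash
python3 st.py 63.5 76 1 -17
```

```text
5.75 [580.2217156  129.82216142  84.2847    ] [ 3.14152187e+00 -1.32088562e-03  2.69390264e+00] tool bearing(unit) 63.50 r 46.9 s -17.2 f rad,tan,z [-0.07550593 -0.7042172  -0.49183868] q7 0.32500773966276975
63.5 [ 0.022  0.01  -0.   ]
64.5 [ 0.104  0.039 -0.017]
65.5 [ 0.187  0.067 -0.035]
66.5 [ 0.27   0.093 -0.052]
67.5 [ 0.354  0.117 -0.07 ]
68.5 [ 0.438  0.141 -0.087]
69.5 [ 0.522  0.162 -0.105]
70.5 [ 0.607  0.182 -0.122]
71.5 [ 0.692  0.201 -0.14 ]
72.5 [ 0.778  0.218 -0.157]
73.5 [ 0.864  0.234 -0.175]
74.5 [ 0.95   0.248 -0.192]
75.5 [ 1.036  0.261 -0.209]
```

Request:
send_rows(
  series=[
    {"ax":0,"ay":0,"dx":0.08,"dy":0.03,"dz":0,"az":-0.01,"hand":1},
    {"ax":0,"ay":0,"dx":0.16,"dy":0.06,"dz":0,"az":-0.03,"hand":1},
    {"ax":0,"ay":0,"dx":0.24,"dy":0.08,"dz":0,"az":-0.05,"hand":1},
    {"ax":0,"ay":0,"dx":0.32,"dy":0.11,"dz":0,"az":-0.06,"hand":1},
    {"ax":0,"ay":0,"dx":0.4,"dy":0.13,"dz":0,"az":-0.08,"hand":1},
    {"ax":0,"ay":0,"dx":0.46,"dy":0.14,"dz":0,"az":-0.09,"hand":1},
    {"ax":0,"ay":0,"dx":0.52,"dy":0.16,"dz":0,"az":-0.1,"hand":1},
    {"ax":0,"ay":0,"dx":0.52,"dy":0.16,"dz":0,"az":-0.1,"hand":1},
  ],
)

```text
clock: 6.55
eef_pos: [577.0, 132.9, 84.3]
tool_rot: [3.142, 0.0, 2.793]
force: [0.4, -0.8, 0.8]
width: 0.0
gripper_force: 0.0
```

```bash
python3 st.py 69.5 76 1 -17
```

```text
6.55 [576.97396181 132.92990957  84.33533099] [3.14157915e+00 3.14559279e-05 2.79315949e+00] tool bearing(unit) 69.19 r 46.8 s -17.7 f rad,tan,z [-0.62481456 -0.68139415  0.81195003] q7 0.3928181120549003
69.5 [ 0.092  0.032 -0.005]
70.5 [ 0.175  0.061 -0.023]
71.5 [ 0.258  0.088 -0.04 ]
72.5 [ 0.341  0.113 -0.058]
73.5 [ 0.425  0.137 -0.075]
74.5 [ 0.509  0.16  -0.093]
75.5 [ 0.594  0.181 -0.11 ]
```

Request:
send_rows(
  series=[
    {"ax":0,"ay":0,"dx":0.05,"dy":0.02,"dz":0,"az":0,"hand":1},
    {"ax":0,"ay":0,"dx":0.1,"dy":0.03,"dz":0,"az":-0.01,"hand":1},
    {"ax":0,"ay":0,"dx":0.15,"dy":0.05,"dz":0,"az":-0.02,"hand":1},
    {"ax":0,"ay":0,"dx":0.2,"dy":0.07,"dz":0,"az":-0.03,"hand":1},
    {"ax":0,"ay":0,"dx":0.2,"dy":0.07,"dz":0,"az":-0.03,"hand":1},
  ],
)

```text
clock: 7.05
eef_pos: [575.9, 133.9, 84.4]
tool_rot: [3.142, 0.001, 2.823]
force: [2.1, -1.1, -0.1]
width: -0.1
gripper_force: 1.4
```

```bash
python3 st.py 70.5 77 1 -17
```

```text
7.05 [575.94435538 133.86578673  84.412372  ] [3.14156225e+00 1.02007093e-03 2.82274345e+00] tool bearing(unit) 70.88 r 46.8 s -17.8 f rad,tan,z [-0.4401801  -2.32693207 -0.0850523 ] q7 0.41240403751608146
70.5 [0.046 0.009 0.007]
71.5 [ 0.128  0.039 -0.011]
72.5 [ 0.211  0.067 -0.028]
73.5 [ 0.294  0.093 -0.046]
74.5 [ 0.377  0.118 -0.063]
75.5 [ 0.461  0.142 -0.081]
76.5 [ 0.545  0.164 -0.098]
```

Request:
send_rows(
  series=[
    {"ax":0,"ay":0,"dx":0.05,"dy":0.01,"dz":0,"az":0,"hand":1},
    {"ax":0,"ay":0,"dx":0.1,"dy":0.02,"dz":0,"az":-0.01,"hand":1},
    {"ax":0,"ay":0,"dx":0.15,"dy":0.03,"dz":0,"az":-0.01,"hand":1},
    {"ax":0,"ay":0,"dx":0.15,"dy":0.03,"dz":0,"az":-0.01,"hand":1},
  ],
)

```text
clock: 7.45
eef_pos: [574.0, 135.0, 84.4]
tool_rot: [-3.142, 0.0, 2.833]
force: [2.1, -2.8, 0.8]
width: -0.0
gripper_force: 1.5
```

```bash
python3 st.py
```

```text
7.45 [574.04756143 134.98295344  84.36441303] [-3.14152903e+00  1.66687622e-04  2.83286897e+00] tool bearing(unit) 71.46 r 47.1 s -16.1 f rad,tan,z [-2.01161064 -2.82928805  0.76300414] q7 0.41713372643845675
```

Request:
send_rows(
  series=[
    {"ax":0,"ay":0,"dx":0.05,"dy":0,"dz":0,"az":0,"hand":1},
    {"ax":0,"ay":0,"dx":0.1,"dy":0,"dz":0,"az":0,"hand":1},
    {"ax":0,"ay":0,"dx":0.1,"dy":0,"dz":0,"az":0,"hand":1},
  ],
)

```text
clock: 7.75
eef_pos: [574.0, 134.9, 84.4]
tool_rot: [3.141, 0.002, 2.832]
force: [5.2, -2.1, -2.3]
width: 0.3
gripper_force: 2.8
```

```bash
python3 st.py
```

```text
7.75 [574.03366391 134.9464346   84.42309789] [3.14121959e+00 1.64799415e-03 2.83236297e+00] tool bearing(unit) 71.43 r 47.1 s -16.1 f rad,tan,z [-0.42128305 -5.58222947 -2.33885548] q7 0.415351704889501
```

Request:
send_rows(
  series=[
    {"ax":0,"ay":0,"dx":0.05,"dy":0,"dz":0,"az":0,"hand":1},
    {"ax":0,"ay":0,"dx":0.1,"dy":0,"dz":0,"az":0,"hand":1},
    {"ax":0,"ay":0,"dx":0.1,"dy":0,"dz":0,"az":0,"hand":1},
  ],
)

```text
clock: 8.05
eef_pos: [574.0, 135.0, 84.5]
tool_rot: [3.141, 0.003, 2.832]
force: [6.1, -3.7, -3.5]
width: 0.4
gripper_force: 3.4
```

```bash
python3 st.py
```

```text
8.05 [574.0147193  134.96428936  84.51078251] [3.14071679e+00 3.12744157e-03 2.83198291e+00] tool bearing(unit) 71.41 r 47.1 s -16.0 f rad,tan,z [-1.69012301 -6.99598615 -3.50900243] q7 0.4136048358900963
```

Request:
send_rows(
  series=[
    {"ax":0,"ay":0,"dx":0.06,"dy":0,"dz":0,"az":0,"hand":1},
    {"ax":0,"ay":0,"dx":0.12,"dy":0,"dz":0,"az":0,"hand":1},
    {"ax":0,"ay":0,"dx":0.15,"dy":0,"dz":0,"az":0,"hand":1},
    {"ax":0,"ay":0,"dx":0.15,"dy":0,"dz":0,"az":0,"hand":1},
  ],
)

```text
clock: 8.45
eef_pos: [573.9, 135.0, 84.6]
tool_rot: [3.14, 0.005, 2.831]
force: [8.4, -3.4, -3.6]
width: 0.4
gripper_force: 5.0
```

```bash
python3 st.py
```

```text
8.45 [573.91568628 134.9594588   84.56802529] [3.14009105 0.0051612  2.83142176] tool bearing(unit) 71.38 r 47.1 s -15.9 f rad,tan,z [-0.68656471 -9.05692324 -3.64854816] q7 0.41101601108264374
```

Request:
send_rows(
  series=[
    {"ax":0,"ay":0,"dx":0.06,"dy":0,"dz":0,"az":0,"hand":1},
    {"ax":0,"ay":0,"dx":0.12,"dy":0,"dz":0,"az":0,"hand":1},
    {"ax":0,"ay":0,"dx":0.18,"dy":0,"dz":0,"az":0,"hand":1},
    {"ax":0,"ay":0,"dx":0.23,"dy":0,"dz":0,"az":0,"hand":1},
    {"ax":0,"ay":0,"dx":0.23,"dy":0,"dz":0,"az":0,"hand":1},
  ],
)

```text
clock: 8.95
eef_pos: [573.9, 135.0, 84.7]
tool_rot: [3.139, 0.008, 2.831]
force: [15.5, -4.8, -7.1]
width: -0.2
gripper_force: 7.2
```

```bash
python3 st.py
```

```text
8.95 [573.85691497 134.97602961  84.69710405] [3.13902176 0.00847296 2.83052313] tool bearing(unit) 71.33 r 47.1 s -15.8 f rad,tan,z [  0.19197128 -16.22934884  -7.06636271] q7 0.40696921419405263
```

Request:
send_rows(
  series=[
    {"ax":0,"ay":0,"dx":-0.04,"dy":0,"dz":0,"az":0,"hand":1},
    {"ax":0,"ay":0,"dx":-0.04,"dy":0,"dz":0,"az":0,"hand":1},
  ],
)

```text
clock: 9.15
eef_pos: [573.8, 135.0, 84.6]
tool_rot: [3.139, 0.008, 2.831]
force: [12.4, -4.6, -7.0]
width: 0.2
gripper_force: 7.1
```

Request:
send_rows(
  series=[
    {"ax":0,"ay":0,"dx":0,"dy":0,"dz":0,"az":0,"hand":1},
    {"ax":0,"ay":0,"dx":0,"dy":0,"dz":0,"az":0,"hand":1},
  ],
)

```text
clock: 9.35
eef_pos: [573.9, 135.0, 84.7]
tool_rot: [3.139, 0.008, 2.831]
force: [13.4, -4.6, -6.3]
width: 0.0
gripper_force: 6.7
```

Request:
send_rows(
  series=[
    {"ax":0,"ay":0,"dx":0,"dy":0,"dz":0,"az":0,"hand":1},
    {"ax":0,"ay":0,"dx":0,"dy":0,"dz":0,"az":0,"hand":1},
  ],
)

```text
clock: 9.55
eef_pos: [573.9, 135.0, 84.7]
tool_rot: [3.139, 0.008, 2.831]
force: [13.4, -4.7, -6.1]
width: 0.2
gripper_force: 6.9
```

```bash
python3 st.py
```

```text
9.55 [573.86459626 134.99515774  84.65255625] [3.13917997 0.00779964 2.83059767] tool bearing(unit) 71.33 r 47.1 s -15.8 f rad,tan,z [ -0.3234432  -14.22305706  -6.11513426] q7 0.40764892548586096
```

Request:
send_rows(
  series=[
    {"ax":0,"ay":0,"dx":-0.3,"dy":0,"dz":0,"az":0,"hand":1},
    {"ax":0,"ay":0,"dx":-0.6,"dy":0,"dz":0,"az":0,"hand":1},
    {"ax":0,"ay":0,"dx":-1,"dy":0,"dz":0,"az":0,"hand":1},
    {"ax":0,"ay":0,"dx":-1.5,"dy":0,"dz":0,"az":0,"hand":1},
    {"ax":0,"ay":0,"dx":-2,"dy":0,"dz":0,"az":0,"hand":1},
    {"ax":0,"ay":0,"dx":-2,"dy":0,"dz":-1.5,"az":0,"hand":1},
    {"ax":0,"ay":0,"dx":-2,"dy":0,"dz":-3.5,"az":0,"hand":1},
    {"ax":0,"ay":0,"dx":-2,"dy":0,"dz":-5,"az":0,"hand":1},
    {"ax":0,"ay":0,"dx":-2,"dy":0,"dz":-5,"az":0,"hand":1},
  ],
)

```text
clock: 10.45
eef_pos: [589.4, 131.6, 137.3]
tool_rot: [3.139, 0.004, 2.833]
force: [0.6, -0.4, -0.0]
width: -0.0
gripper_force: 0.0
```

```bash
python3 st.py 67.5 68 1 30;python3 - <<'E'
from cell import *
import cv2
im=cv2.cvtColor(get_image("top")["pixels"],cv2.COLOR_RGB2BGR)[140:260,180:300]
cv2.imwrite("pics/d.png",cv2.resize(im,None,fx=4,fy=4,interpolation=cv2.INTER_CUBIC))
E
```

```text
10.45 [589.40653796 131.58600889 137.26558026] [3.13862341 0.00393218 2.83284999] tool bearing(unit) 71.46 r 48.5 s -31.8 f rad,tan,z [-0.18833983 -0.6663213  -0.03439826] q7 0.4889016260395045
67.5 [5.844 0.043 0.069]
```

View pics/d.png

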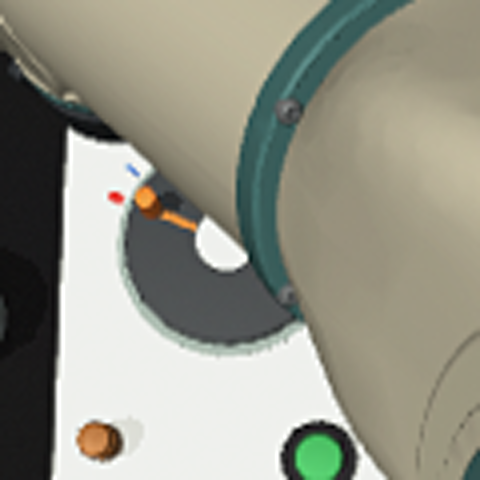

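The top view shows the post (147,200) on the line of the red tick (115,197), so the dial is at click 0. Next I cross over the post.

Request:
send_rows(
  series=[
    {"ax":0,"ay":0,"dx":2,"dy":0,"dz":0,"az":0.03,"hand":1},
    {"ax":0,"ay":0,"dx":4,"dy":0,"dz":0,"az":0.07,"hand":1},
    {"ax":0,"ay":0,"dx":5.8,"dy":0,"dz":0,"az":0.07,"hand":1},
    {"ax":0,"ay":0,"dx":5.8,"dy":0,"dz":0,"az":0.07,"hand":1},
    {"ax":0,"ay":0,"dx":5.8,"dy":0,"dz":0,"az":0.07,"hand":1},
    {"ax":0,"ay":0,"dx":5.8,"dy":0,"dz":2,"az":0.07,"hand":1},
    {"ax":0,"ay":0,"dx":5.8,"dy":0,"dz":4,"az":0.07,"hand":1},
    {"ax":0,"ay":0,"dx":5.8,"dy":0,"dz":5.2,"az":0.07,"hand":1},
    {"ax":0,"ay":0,"dx":5.8,"dy":0,"dz":5.2,"az":0.07,"hand":1},
  ],
)

```text
clock: 11.4
eef_pos: [532.3, 147.3, 80.6]
tool_rot: [-3.14, -0.002, 2.762]
force: [-1.0, -0.8, 0.3]
width: -0.1
gripper_force: 0.0
```

```bash
python3 st.py 67.5 48 -2 17
```

```text
11.4 [532.29596735 147.3020805   80.5837816 ] [-3.13951361e+00 -2.08128376e-03  2.76198354e+00] tool bearing(unit) 67.40 r 44.1 s 30.6 f rad,tan,z [-1.07889258  0.59646127  0.29697126] q7 0.28113106198764826
67.5 [-1.354  0.288 -0.002]
65.5 [-1.519  0.344  0.033]
63.5 [-1.686  0.395  0.068]
61.5 [-1.854  0.44   0.103]
59.5 [-2.024  0.48   0.138]
57.5 [-2.196  0.513  0.173]
55.5 [-2.368  0.54   0.208]
53.5 [-2.541  0.561  0.243]
51.5 [-2.715  0.577  0.278]
49.5 [-2.889  0.586  0.312]
```

Request:
send_rows(
  series=[
    {"ax":0,"ay":0,"dx":-0.4,"dy":0.1,"dz":-0.2,"az":0,"hand":1},
    {"ax":0,"ay":0,"dx":-0.8,"dy":0.2,"dz":-0.2,"az":0,"hand":1},
    {"ax":0,"ay":0,"dx":-1.05,"dy":0.28,"dz":-0.2,"az":0,"hand":1},
    {"ax":0,"ay":0,"dx":-1.2,"dy":0.28,"dz":-0.2,"az":0,"hand":1},
    {"ax":0,"ay":0,"dx":-1.3,"dy":0.29,"dz":-0.2,"az":0,"hand":1},
    {"ax":0,"ay":0,"dx":-1.4,"dy":0.31,"dz":-0.2,"az":0.01,"hand":1},
    {"ax":0,"ay":0,"dx":-1.52,"dy":0.34,"dz":-0.2,"az":0.03,"hand":1},
    {"ax":0,"ay":0,"dx":-1.69,"dy":0.4,"dz":-0.2,"az":0.07,"hand":1},
    {"ax":0,"ay":0,"dx":-1.85,"dy":0.44,"dz":-0.2,"az":0.1,"hand":1},
    {"ax":0,"ay":0,"dx":-2.02,"dy":0.48,"dz":-0.2,"az":0.14,"hand":1},
  ],
)

```text
clock: 12.4
eef_pos: [553.8, 144.9, 84.3]
tool_rot: [3.142, 0.001, 2.62]
force: [-0.4, 0.8, 0.0]
width: -0.1
gripper_force: 0.1
```

```bash
python3 st.py 57.5 35 -2 17
```

```text
12.4 [553.77866339 144.93221826  84.27500938] [3.14152425e+00 7.12643950e-04 2.61966351e+00] tool bearing(unit) 59.25 r 48.0 s 16.8 f rad,tan,z [0.47514537 0.79184952 0.03822276] q7 0.2073895392138728
57.5 [-0.12  -0.046  0.03 ]
55.5 [-0.287  0.005  0.065]
53.5 [-0.455  0.051  0.1  ]
51.5 [-0.625  0.09   0.135]
49.5 [-0.797  0.124  0.17 ]
47.5 [-0.969  0.152  0.205]
45.5 [-1.142  0.173  0.24 ]
43.5 [-1.316  0.189  0.275]
41.5 [-1.49   0.199  0.31 ]
39.5 [-1.664  0.202  0.345]
37.5 [-1.839  0.199  0.38 ]
35.5 [-2.013  0.191  0.414]
```

Request:
send_rows(
  series=[
    {"ax":0,"ay":0,"dx":-0.12,"dy":-0.05,"dz":0,"az":0.03,"hand":1},
    {"ax":0,"ay":0,"dx":-0.29,"dy":0,"dz":0,"az":0.06,"hand":1},
    {"ax":0,"ay":0,"dx":-0.46,"dy":0.05,"dz":0,"az":0.1,"hand":1},
    {"ax":0,"ay":0,"dx":-0.63,"dy":0.09,"dz":0,"az":0.13,"hand":1},
    {"ax":0,"ay":0,"dx":-0.8,"dy":0.12,"dz":0,"az":0.17,"hand":1},
    {"ax":0,"ay":0,"dx":-0.97,"dy":0.15,"dz":0,"az":0.2,"hand":1},
    {"ax":0,"ay":0,"dx":-1.14,"dy":0.17,"dz":0,"az":0.24,"hand":1},
    {"ax":0,"ay":0,"dx":-1.32,"dy":0.19,"dz":0,"az":0.27,"hand":1},
    {"ax":0,"ay":0,"dx":-1.49,"dy":0.2,"dz":0,"az":0.31,"hand":1},
    {"ax":0,"ay":0,"dx":-1.66,"dy":0.2,"dz":0,"az":0.34,"hand":1},
  ],
)

```text
clock: 13.4
eef_pos: [569.4, 138.3, 84.4]
tool_rot: [3.141, 0.001, 2.279]
force: [0.3, 0.7, 0.5]
width: 0.2
gripper_force: 0.0
```

```bash
python3 st.py 37.5 17 -2 17
```

```text
13.4 [569.43869918 138.31954187  84.44636973] [3.14087224e+00 8.34970925e-04 2.27945460e+00] tool bearing(unit) 39.75 r 47.2 s 16.6 f rad,tan,z [0.66904217 0.29432394 0.46310501] q7 -0.02212012659247972
37.5 [-0.146  0.043  0.039]
35.5 [-0.313  0.093  0.074]
33.5 [-0.481  0.137  0.109]
31.5 [-0.652  0.175  0.144]
29.5 [-0.823  0.207  0.179]
27.5 [-0.996  0.233  0.214]
25.5 [-1.169  0.254  0.249]
23.5 [-1.343  0.268  0.284]
21.5 [-1.517  0.276  0.319]
19.5 [-1.692  0.278  0.353]
17.5 [-1.866  0.273  0.388]
```

Request:
send_rows(
  series=[
    {"ax":0,"ay":0,"dx":-0.15,"dy":0.04,"dz":0,"az":0.04,"hand":1},
    {"ax":0,"ay":0,"dx":-0.31,"dy":0.09,"dz":0,"az":0.07,"hand":1},
    {"ax":0,"ay":0,"dx":-0.48,"dy":0.14,"dz":0,"az":0.11,"hand":1},
    {"ax":0,"ay":0,"dx":-0.65,"dy":0.17,"dz":0,"az":0.14,"hand":1},
    {"ax":0,"ay":0,"dx":-0.82,"dy":0.21,"dz":0,"az":0.18,"hand":1},
    {"ax":0,"ay":0,"dx":-1.0,"dy":0.23,"dz":0,"az":0.21,"hand":1},
    {"ax":0,"ay":0,"dx":-1.17,"dy":0.25,"dz":0,"az":0.25,"hand":1},
    {"ax":0,"ay":0,"dx":-1.34,"dy":0.27,"dz":0,"az":0.28,"hand":1},
    {"ax":0,"ay":0,"dx":-1.52,"dy":0.28,"dz":0,"az":0.32,"hand":1},
    {"ax":0,"ay":0,"dx":-1.69,"dy":0.28,"dz":0,"az":0.35,"hand":1},
  ],
)

```text
clock: 14.4
eef_pos: [581.5, 128.4, 84.3]
tool_rot: [-3.141, -0.001, 1.93]
force: [-2.1, 3.6, -0.4]
width: 0.1
gripper_force: 1.6
```

```bash
python3 st.py 17.5 -5 -2 17
```

```text
14.4 [581.46748766 128.37915313  84.32100275] [-3.14138055e+00 -1.07980944e-03  1.93011088e+00] tool bearing(unit) 19.74 r 46.4 s 18.2 f rad,tan,z [-0.6830821   4.06999041 -0.36676472] q7 -0.25446670992101705
17.5 [-0.306  0.119  0.039]
15.5 [-0.473  0.169  0.074]
13.5 [-0.642  0.213  0.109]
11.5 [-0.812  0.251  0.144]
9.5 [-0.984  0.284  0.179]
7.5 [-1.156  0.31   0.214]
5.5 [-1.329  0.33   0.248]
3.5 [-1.503  0.344  0.283]
1.5 [-1.678  0.352  0.318]
-0.5 [-1.852  0.354  0.353]
-2.5 [-2.026  0.35   0.388]
-4.5 [-2.201  0.34   0.423]
```

Request:
send_rows(
  series=[
    {"ax":0,"ay":0,"dx":-0.2,"dy":0.07,"dz":0,"az":0.02,"hand":1},
    {"ax":0,"ay":0,"dx":-0.31,"dy":0.12,"dz":0,"az":0.04,"hand":1},
    {"ax":0,"ay":0,"dx":-0.47,"dy":0.17,"dz":0,"az":0.07,"hand":1},
    {"ax":0,"ay":0,"dx":-0.64,"dy":0.21,"dz":0,"az":0.11,"hand":1},
    {"ax":0,"ay":0,"dx":-0.81,"dy":0.25,"dz":0,"az":0.14,"hand":1},
    {"ax":0,"ay":0,"dx":-0.98,"dy":0.28,"dz":0,"az":0.18,"hand":1},
    {"ax":0,"ay":0,"dx":-1.07,"dy":0.3,"dz":0,"az":0.2,"hand":1},
    {"ax":0,"ay":0,"dx":-1.16,"dy":0.31,"dz":0,"az":0.21,"hand":1},
    {"ax":0,"ay":0,"dx":-1.16,"dy":0.31,"dz":0,"az":0.21,"hand":1},
  ],
)

```text
clock: 15.3
eef_pos: [588.8, 118.0, 84.4]
tool_rot: [3.141, 0.0, 1.723]
force: [-0.9, 1.5, -0.5]
width: 0.1
gripper_force: 0.6
```

```bash
python3 st.py 7.5 -8 -1 17
```

```text
15.3 [588.82055511 118.02855001  84.35554482] [3.14148697e+00 5.79569720e-06 1.72259269e+00] tool bearing(unit) 7.85 r 47.4 s 16.0 f rad,tan,z [-0.66288272  1.58639305 -0.46820816] q7 -0.3879999285231332
7.5 [ 0.067 -0.029  0.006]
6.5 [-0.016 -0.001  0.024]
5.5 [-0.099  0.026  0.041]
4.5 [-0.182  0.052  0.058]
3.5 [-0.266  0.076  0.076]
2.5 [-0.35   0.099  0.093]
1.5 [-0.435  0.12   0.111]
0.5 [-0.52   0.14   0.128]
-0.5 [-0.605  0.158  0.146]
-1.5 [-0.691  0.175  0.163]
-2.5 [-0.777  0.19   0.181]
-3.5 [-0.863  0.203  0.198]
-4.5 [-0.949  0.216  0.216]
-5.5 [-1.036  0.226  0.233]
-6.5 [-1.122  0.235  0.25 ]
-7.5 [-1.209  0.243  0.268]
```

Request:
send_rows(
  series=[
    {"ax":0,"ay":0,"dx":-0.1,"dy":0.03,"dz":0,"az":0.04,"hand":1},
    {"ax":0,"ay":0,"dx":-0.18,"dy":0.05,"dz":0,"az":0.06,"hand":1},
    {"ax":0,"ay":0,"dx":-0.27,"dy":0.08,"dz":0,"az":0.08,"hand":1},
    {"ax":0,"ay":0,"dx":-0.35,"dy":0.1,"dz":0,"az":0.09,"hand":1},
    {"ax":0,"ay":0,"dx":-0.44,"dy":0.12,"dz":0,"az":0.11,"hand":1},
    {"ax":0,"ay":0,"dx":-0.52,"dy":0.14,"dz":0,"az":0.13,"hand":1},
    {"ax":0,"ay":0,"dx":-0.6,"dy":0.16,"dz":0,"az":0.15,"hand":1},
    {"ax":0,"ay":0,"dx":-0.6,"dy":0.16,"dz":0,"az":0.15,"hand":1},
  ],
)

```text
clock: 16.1
eef_pos: [591.2, 111.2, 84.2]
tool_rot: [-3.141, 0.001, 1.571]
force: [-0.9, -0.3, -0.0]
width: -0.1
gripper_force: 0.0
```

```bash
python3 st.py -0.5 -8 -1 17
```

```text
16.1 [591.24295385 111.16525698  84.24302949] [-3.14124051e+00  1.28256700e-03  1.57118004e+00] tool bearing(unit) -0.83 r 46.8 s 16.1 f rad,tan,z [-0.8904107  -0.3229219  -0.03716856] q7 -0.4883328042376432
-0.5 [ 0.112  0.005 -0.006]
-1.5 [0.03  0.035 0.012]
-2.5 [-0.053  0.063  0.029]
-3.5 [-0.136  0.089  0.047]
-4.5 [-0.219  0.114  0.064]
-5.5 [-0.303  0.138  0.082]
-6.5 [-0.388  0.16   0.099]
-7.5 [-0.472  0.181  0.116]
```

Request:
send_rows(
  series=[
    {"ax":0,"ay":0,"dx":0.5,"dy":0,"dz":0,"az":0,"hand":1},
    {"ax":0,"ay":0,"dx":1.2,"dy":0,"dz":0,"az":0,"hand":1},
    {"ax":0,"ay":0,"dx":1.5,"dy":0,"dz":-2,"az":0,"hand":1},
    {"ax":0,"ay":0,"dx":1.5,"dy":0,"dz":-5,"az":0,"hand":1},
    {"ax":0,"ay":0,"dx":1.5,"dy":0,"dz":-7,"az":0,"hand":1},
    {"ax":0,"ay":0,"dx":1.5,"dy":0,"dz":-7,"az":0,"hand":1},
  ],
)

```text
clock: 16.7
eef_pos: [593.2, 128.9, 157.3]
tool_rot: [3.136, -0.002, 1.574]
force: [0.8, 0.0, -0.7]
width: -0.2
gripper_force: 0.0
```

Run:
```python
from h import *; from cell import *
import cv2
s=read_state();P=s["eef_pos"];print(s["clock"],P,s["tool_rot"],row([419.3,38],s["tool_rot"][2],110,P,s["tool_rot"]))
im=cv2.cvtColor(get_image("side")["pixels"],cv2.COLOR_RGB2BGR)[120:260,130:330]
cv2.imwrite("pics/e.png",cv2.resize(im,None,fx=3.5,fy=3.5,interpolation=cv2.INTER_CUBIC))
```

```text
16.7 [593.20255303 128.93745868 157.3454313 ] [ 3.13584268e+00 -1.94185074e-03  1.57361386e+00] [-9.0540e+00 -1.7443e+01  4.6170e+00  6.0000e-03 -2.0000e-03 -0.0000e+00]
```

View pics/e.png

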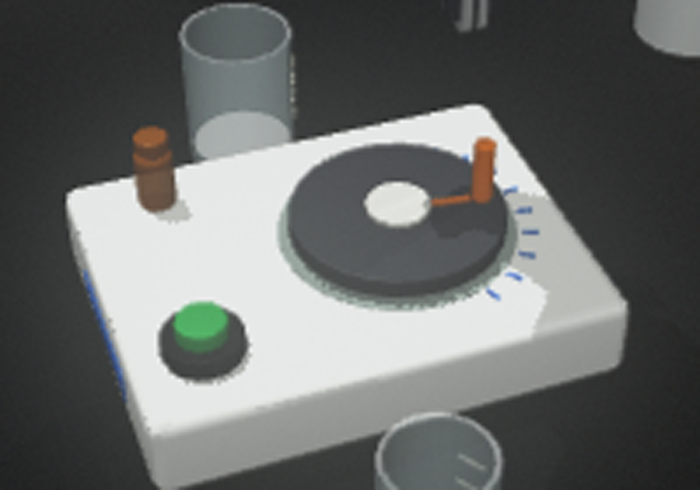

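The side view shows the post top at about (484,145) and the button up at (202,322). I'll work out the dial angle from the post.

Run:
```python
from h import *
f=lambda p:(130+(p[0]+.5)/3.5-.5,120+(p[1]+.5)/3.5-.5)
for p,z in[((484,145),108),((481,197),71)]:
    X=plane("side",f(p),z)[:2]-AX; print(X,np.linalg.norm(X),67.5-np.degrees(np.arctan2(X[1],X[0])-YAW))
```

```text
[45.25190181 -5.84462843] 45.62777990087441 75.70944494416588
[46.29386006 -4.14398996] 46.47896439941547 73.46519214793373
```

Request:
send_rows(
  series=[
    {"ax":0,"ay":0,"dx":-2,"dy":-4,"dz":0,"az":0,"hand":1},
    {"ax":0,"ay":0,"dx":-4,"dy":-8,"dz":0,"az":0,"hand":1},
    {"ax":0,"ay":0,"dx":-6.5,"dy":-12,"dz":0,"az":0,"hand":1},
    {"ax":0,"ay":0,"dx":-8,"dy":-15,"dz":0,"az":0,"hand":1},
    {"ax":0,"ay":0,"dx":-9,"dy":-17.4,"dz":0,"az":0,"hand":1},
    {"ax":0,"ay":0,"dx":-9,"dy":-17.4,"dz":2,"az":0,"hand":1},
    {"ax":0,"ay":0,"dx":-9,"dy":-17.4,"dz":4.5,"az":0,"hand":1},
    {"ax":0,"ay":0,"dx":-9,"dy":-17.4,"dz":6,"az":0,"hand":1},
    {"ax":0,"ay":0,"dx":-9,"dy":-17.4,"dz":6,"az":0,"hand":1},
    {"ax":0,"ay":0,"dx":-9,"dy":-17.4,"dz":6,"az":0,"hand":1},
  ],
)

```text
clock: 17.75
eef_pos: [416.8, 37.2, 93.9]
tool_rot: [-3.14, 0.0, 1.573]
force: [0.1, -0.5, 0.1]
width: -0.5
gripper_force: 0.0
```

Run:
```python
from h import *; from cell import *
s=read_state();P=s["eef_pos"];print(s["clock"],P,s["tool_rot"],s["force"],row([419.3,38],s["tool_rot"][2],77,P,s["tool_rot"]))
```

```text
17.75 [416.78514315  37.18549331  93.88077757] [-3.13971304e+00  1.05990192e-04  1.57334578e+00] [ 0.11746753 -0.53800303  0.08550513] [ 0.081  0.255  1.688 -0.002  0.    -0.   ]
```

Request:
send_rows(
  series=[
    {"ax":0,"ay":0,"dx":0.1,"dy":0.25,"dz":0.4,"az":0,"hand":1},
    {"ax":0,"ay":0,"dx":0.1,"dy":0.25,"dz":0.8,"az":0,"hand":1},
    {"ax":0,"ay":0,"dx":0.1,"dy":0.25,"dz":1.2,"az":0,"hand":1},
    {"ax":0,"ay":0,"dx":0.1,"dy":0.25,"dz":1.5,"az":0,"hand":1},
    {"ax":0,"ay":0,"dx":0.1,"dy":0.25,"dz":1.7,"az":0,"hand":1},
    {"ax":0,"ay":0,"dx":0.1,"dy":0.25,"dz":1.9,"az":0,"hand":1},
    {"ax":0,"ay":0,"dx":0.1,"dy":0.25,"dz":2.0,"az":0,"hand":1},
    {"ax":0,"ay":0,"dx":0.1,"dy":0.25,"dz":2.0,"az":0,"hand":1},
  ],
)

```text
clock: 18.55
eef_pos: [419.9, 37.9, 74.3]
tool_rot: [-3.142, 0.0, 1.573]
force: [-0.5, -0.1, 3.2]
width: -0.1
gripper_force: 1.7
```

Request:
send_rows(
  series=[
    {"ax":0,"ay":0,"dx":0,"dy":0,"dz":0.15,"az":0,"hand":1},
    {"ax":0,"ay":0,"dx":0,"dy":0,"dz":0.3,"az":0,"hand":1},
    {"ax":0,"ay":0,"dx":0,"dy":0,"dz":0.3,"az":0,"hand":1},
  ],
)

```text
clock: 18.85
eef_pos: [419.9, 37.9, 71.9]
tool_rot: [3.141, 0.0, 1.573]
force: [-1.3, -0.1, 12.6]
width: 0.1
gripper_force: 6.4
```

Request:
send_rows(
  series=[
    {"ax":0,"ay":0,"dx":0,"dy":0,"dz":0.1,"az":0,"hand":1},
    {"ax":0,"ay":0,"dx":0,"dy":0,"dz":0.2,"az":0,"hand":1},
    {"ax":0,"ay":0,"dx":0,"dy":0,"dz":0.2,"az":0,"hand":1},
  ],
)

```text
clock: 19.15
eef_pos: [420.0, 37.9, 71.5]
tool_rot: [3.14, 0.001, 1.573]
force: [-6.4, 0.3, 37.0]
width: 0.0
gripper_force: 18.5
```

The force rose steeply at z ≈ 72 after about 3 N part-way down, so the button is fully down. Next I release it and retreat.

Request:
send_rows(
  series=[
    {"ax":0,"ay":0,"dx":0,"dy":0,"dz":-0.5,"az":0,"hand":1},
    {"ax":0,"ay":0,"dx":0,"dy":0,"dz":-1.5,"az":0,"hand":1},
    {"ax":0,"ay":0,"dx":0,"dy":0,"dz":-4,"az":0,"hand":1},
    {"ax":0,"ay":0,"dx":0,"dy":0,"dz":-8,"az":0,"hand":1},
    {"ax":0,"ay":0,"dx":0,"dy":0,"dz":-12,"az":0,"hand":1},
    {"ax":0,"ay":0,"dx":0,"dy":0,"dz":-13,"az":0,"hand":1},
    {"ax":0,"ay":0,"dx":0,"dy":0,"dz":-13,"az":0,"hand":1},
    {"ax":0,"ay":0,"dx":0,"dy":0,"dz":-13,"az":0,"hand":1},
  ],
)

```text
clock: 19.95
eef_pos: [419.3, 37.6, 198.6]
tool_rot: [-3.14, 0.0, 1.572]
force: [-0.1, -0.0, -0.3]
width: 0.1
gripper_force: 0.0
```

Run:
```python
from cell import *
import cv2
s=read_state();print(s["clock"],s["eef_pos"],s["force"])
im=cv2.cvtColor(get_image("side")["pixels"],cv2.COLOR_RGB2BGR)[110:310,130:330]
cv2.imwrite("pics/f.png",cv2.resize(im,None,fx=3,fy=3,interpolation=cv2.INTER_CUBIC))
```

```text
19.95 [419.34179707  37.6247651  198.61466608] [-0.08609491 -0.02640411 -0.27699913]
```

View pics/f.png

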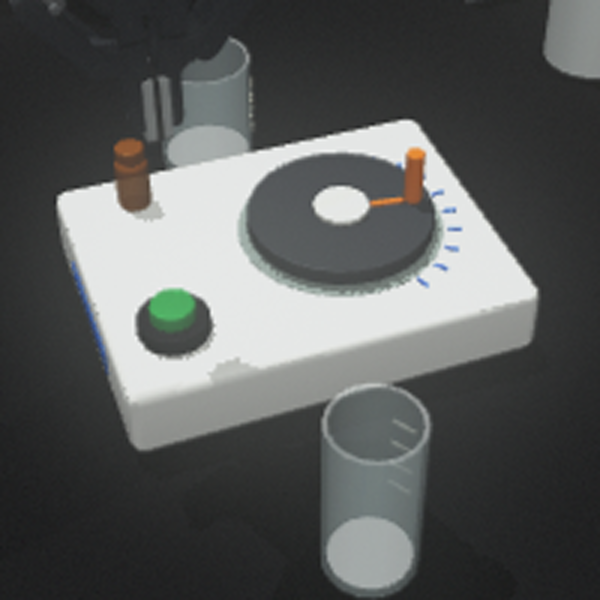

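The button is up again at (173,305), the post is still at click five at (415,155), the vial and beakers have not moved, and the fingers are clear of everything.

```bash
python3 -c "
from cell import *
print(finish_job())"
```

```text
the job is handed in; nothing more can be done
None
```

The job is handed in after about 20 s: the dial was pressed at the zero stop at about 14 N (wrist-force peak about 18 N) and set to click five, the start button was pressed fully and came back up, and the vial and beakers were left in place; the judge gave no verdict back.

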